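# Stand the tipped glaze bottles up in their lane

## Robot

A 6-joint arm with a two-finger parallel gripper is mounted at the origin on the work surface. World frame = base frame: x ahead of the robot, y to its left, z up, the work surface at z = 0. Lengths are in mm, angles in degrees, forces in N, time in s.
With the tool pointing down it reaches from about 350 to 850 mm from the base axis. Payload 8.1 kg.
Tool frame: the origin (TCP) lies midway between the tips of the shut fingers; the grasp point (between the pads) lies 19 mm behind it (r.pinch_z is the distance from the TCP to the grasp point, in mm); z points along the fingers, y is the line along which they close (so a half turn about z gives the same grasp; the last joint's range is limited). The gripper opens to 85 mm and grips with 20 to 120 N. Pads are 22 mm wide; open, the fingers measure 114 mm over their backs; the gripper's body (76 mm by 85 mm) begins 54 mm behind the grasp point. The pads swing forward as they close: fully open they stand 13 mm farther back than shut.
Start: joints at [66.555, 7.471, 85.268, -0, 87.261, -4.893], TCP at [190.881, 568.832, 231.292] pointing down, gripper open.
Joint ranges: [-169.43, 169.43], [-51.17, 129.36], [1.28, 143.12], [-76.62, 256.62], [0, 156.53], [-152.29, 152.29]. Speed limits (degrees/s): [136.94, 136.94, 159.86, 180, 180, 180].

## Interface

Orientations are given as [roll, pitch, yaw] about the fixed x, y, z axes, in that order (R = Rz(yaw) Ry(pitch) Rx(roll)).
In Python, from bench import r gives the robot as it stands.
- The arm moves only by the shell command python3 -m jog 'ROWS' [OPENING] [FORCE]. ROWS is JSON, one flat list of numbers, 6 for each row, row after row: the shift along the tool's x, y, z in m, then the turn, a rotation vector about the tool's x, y, z in rad. A call has 1 to 8 rows; each row is the pose to reach, as a shift and turn from the pose commanded when the call began, along the tool's axes at that moment; what a row does not reach only later rows make up. A row lasts 1/8 s, in which the tool goes at most 62.5 mm and 10.7 degrees, less where a joint would pass 70% of its speed; a pose out of reach is approached as far as the arm can. A call with a gripper value outside its range is refused whole. OPENING is the opening, from -1 (shut) to 1 (fully open), set as the call begins (- or left out, the last holds). The fingers move at their own pace and stop on an object; FORCE is the grip in N (left out, the last holds). Time passes only in rows, so rows that repeat a pose let the fingers close. It gives the time, the measured TCP pose, the force, the opening and the grip force at its end, in the units of the state.
- r.sense(): the state, without advancing time (a new reading comes with each control period).
- r.snapshot(name): name is "scene" or "top" or "wrist"; returns a dict with "pixels" (480x640x3 uint8, red, green, blue), "range_z" (480x640 float32, mm along the optical axis (not along the pixel's ray), 0 where there is no reading), "K" (3x3 intrinsics, pixels), "rvec" (rotation vector, rad) and "tvec" (3), from world to camera coordinates, as OpenCV has them. Camera axes: x right, y down, z forward; pixel columns grow to the right and rows downward; lengths in mm; the calibration is good to about 2 mm. The wrist camera is an equidistant fisheye: a pixel r from the principal point sees the ray r / f radians off the axis. A picture is of the moment at which its call begins.
- r.hand_in(): hands the job in; it is judged then, once.
Trained networks look in a picture, given as the dict that the camera call returned (one of the last four; its "shot" number tells which), for a name from the list of things; names that differ only in an ending like _2 or _b are one class to them, and where a whole thing is asked for, a point or a joint stands for the part that bears it (a point fixed in the world has none). Each returns a list of dicts, best first, with "score" (0 to 1); they miss things now and then, are a little off and sometimes report something else, mostly with a low value. They report only what shows in the picture. A call takes as long as a camera call.
- r.look_for(picture, target): "bbox" ([left, top, right, bottom] in pixels, round what is visible of it).
- r.outline_of(picture, target): "region" (480x640 bool, what is visible of it) and "bbox" ([left, top, right, bottom] in pixels, round what is visible of it).
The state is a dict: "time": time; "joint_pos": joint angles; "qd": joint speeds; "joint_efforts": joint torques, N m; "tool_pos": TCP position; "tcp_rot": TCP orientation; "ft_force": force on the tool from outside, world axes, zero at the start; "wrist_torque": the same for the moment, N m; "finger_gap": finger opening in mm; "grip_force": force on a finger pad.
Only numpy, scipy, OpenCV 4.12 (cv2) and the standard library are available. Lean on these libraries where they do the work, as an engineer would, in place of code of your own. Each camera call takes 0.05 s, during which the arm holds its last target. There are 200 camera calls.

## Task

Two glaze bottles have tipped over in the wooden bottle lane: stand both upright, caps up, one on each of the two white spots (either bottle on either spot), and let go of them. Then slide the black end stop along the lane until it is right up against the bottle next to it, leaving that bottle standing on its spot. Leave the jars in the lane and everything else on the table undisturbed.

Things in the scene. Friction and masses are not known exactly. Their poses are not given: they have to be found in the camera images.
- red_bottle: glaze bottle, ivory with a red label and a red cap, about 0.2 kg. Total height 135 mm; body a 48 mm wide cylinder up to 95 mm from the base, then a shoulder to the cap (26 mm wide, from 108 to 135 mm). Origin: on its axis, 67.5 mm from the base (half height); z axis runs from base to cap. At the start it lies on its side along the lane, cap towards either end.
- blue_bottle: glaze bottle, ivory with a blue label and a blue cap, about 0.2 kg. Total height 135 mm; body a 48 mm wide cylinder up to 95 mm from the base, then a shoulder to the cap (26 mm wide, from 108 to 135 mm). Origin: on its axis, 67.5 mm from the base (half height); z axis runs from base to cap. At the start it lies on its side along the lane, cap towards either end.
- lane: fixed wooden bottle lane, 80 mm wide (x), 580 mm long (y from -300 to +280 mm); end wall 50 mm high at +y. Origin at table height; x across, y along, z up. Floor 10 mm above the table, 64 mm wide between low rails with tops 18 mm above the table. From +y to -y: green jar, gap with spot_a, tan jar, gap with spot_b, sliding stop.
- spot_a (a point): centre of the white round spot (60 mm across) painted on the lane floor, flanked by 50 mm long white marks centred beside it on both rail tops, between the two jars; axes as the lane's
- spot_b (a point): centre of the white round spot (60 mm across) painted on the lane floor, flanked by 50 mm long white marks centred beside it on both rail tops, between the tan jar and the sliding stop; axes as the lane's
- stop (a joint): how far the sliding end stop has been slid along the lane towards the jars (lane +y), in m: 0 is fully back, limit 0.17. It moves with light friction (about 2 N) and stays where it is left.
- stop_face (a point): centre of the front face of the sliding end stop, a black plate 56 mm wide and 60 mm tall (top 71 mm above the table) on a foot that reaches 70 mm back; y axis points along the lane out of the face, towards the bottles
- stop_grip (a point): point on the axis of the stop's upright orange grip post (18 mm diameter, 46 mm behind the face), 10 mm below its top; the post's top is 82 mm above the table; axes as the lane's
- green_jar: green squat glaze jar with a lid, standing in the lane, 56 mm wide, 65 mm tall; origin at the centre of its base. To be left alone.
- tan_jar: tan squat glaze jar with a lid, standing in the lane, 56 mm wide, 65 mm tall; origin at the centre of its base. To be left alone.
- brush_mug: blue mug, 82 mm wide, 85 mm tall, full of brushes up to 170 mm high; bystander on the table, origin at the centre of its underside. To be left alone.
- lidded_pot: light-blue pot with a red lid, 94 mm wide, 76 mm tall; bystander on the table, origin at the centre of its underside. To be left alone.
- cone_tray: yellow tray 105 x 135 mm with a white plaster cone, 60 mm high in all; bystander on the table, origin at the centre of its underside. To be left alone.

How it is judged:
By the outcome, as a careful person would: the job done as asked, in the order asked, and still so for the second after the job is handed in, with the robot touching nothing.
It also fails if it takes over 72 s, if anything falls off the work surface, if the arm or the gripper's body presses on something with over 40 N, if the wrist force passes 120 N, or if a joint passes its speed limit or range.

## Working session

There is one attempt and no reset: what is moved stays moved. The work goes in short steps, Python scripts to look and compute and a shell command to move; the robot and the scene stay as the last step left them, time stands still between calls to the robot, and variables do not carry over. Pictures are saved under pics/ and viewed, at most 11 in all, crops included, and the job is handed in when it is done.

```bash
mkdir -p pics; ls; cat > h.py <<'E'
import numpy as np, cv2
from bench import r
from scipy.spatial.transform import Rotation as Rn
def cam(p): return np.array(p["K"],float), Rn.from_rotvec(np.ravel(p["rvec"])).as_matrix(), np.ravel(p["tvec"])
def cloud(p):
    K,R,t=cam(p); z=p["range_z"].astype(float); v,u=np.mgrid[:480,:640]
    c=np.stack([(u-K[0,2])/K[0,0]*z,(v-K[1,2])/K[1,1]*z,z],-1)
    w=(c-t)@R; w[z==0]=np.nan; return w
def save(p,n): cv2.imwrite("pics/"+n,p["pixels"][:,:,::-1])
E
python3 - <<'E'
from h import *
for n in("top","scene"):
    p=r.snapshot(n); save(p,n+"0.png"); w=cloud(p)
    K,R,t=cam(p); print(n,K[0,0],-R.T@t, R[2])
    for k in("red_bottle","blue_bottle","lane","stop","green_jar","tan_jar","brush_mug","lidded_pot","cone_tray"):
        for o in r.outline_of(p,k)[:1]:
            q=w[o["region"]]; q=q[~np.isnan(q[:,0])]
            print(k,round(o["score"],2),np.round(o["bbox"]),np.percentile(q,[2,50,98],axis=0).round(0).tolist())
print(r.sense())
E
```

```text
pics
top 437.6993658064777 [433.29365026  12.32701809 960.43727887] [ 0.16177946  0.01286781 -0.98674304]
red_bottle 0.88 [236. 300. 305. 324.] [[413.0, 60.0, 22.0], [436.0, 117.0, 53.0], [461.0, 190.0, 60.0]]
blue_bottle 0.98 [354. 293. 421. 318.] [[423.0, -177.0, 35.0], [447.0, -106.0, 53.0], [469.0, -51.0, 60.0]]
lane 0.57 [187. 276. 476. 340.] [[393.0, -286.0, 7.0], [446.0, -31.0, 14.0], [491.0, 288.0, 71.0]]
green_jar 0.71 [197. 308. 228. 336.] [[401.0, 224.0, 20.0], [424.0, 243.0, 74.0], [448.0, 272.0, 78.0]]
tan_jar 0.95 [318. 300. 347. 325.] [[414.0, -19.0, 35.0], [438.0, 5.0, 75.0], [462.0, 29.0, 78.0]]
brush_mug 0.68 [207. 135. 261. 188.] [[715.0, 165.0, 1.0], [746.0, 198.0, 80.0], [799.0, 242.0, 165.0]]
lidded_pot 0.6 [294. 145. 340. 192.] [[705.0, -13.0, 16.0], [740.0, 27.0, 68.0], [789.0, 69.0, 76.0]]
cone_tray 0.83 [383. 138. 447. 192.] [[702.0, -256.0, 3.0], [752.0, -189.0, 18.0], [809.0, -124.0, 58.0]]
scene 585.8224252403056 [1045.7481813   786.01648133  922.38630347] [-0.37365077 -0.61049662 -0.69834016]
red_bottle 0.76 [370. 238. 425. 282.] [[419.0, 62.0, 21.0], [4
[... 849 characters left out ...]
120.0, 57.0]]
{'time': 1.0, 'joint_pos': array([ 6.65528279e+01,  7.47013234e+00,  8.52653995e+01,  1.29299053e-03,
        8.72599587e+01, -4.89399039e+00]), 'qd': array([-0.01144271,  0.01717507, -0.01595323, -0.0021649 ,  0.05512631,
       -0.02061463]), 'joint_efforts': array([-8.62162833e-04, -5.69321644e+01, -5.00865448e+01, -3.55133134e-04,
        1.20758417e-03, -2.41973464e-05]), 'tool_pos': array([190.90455778, 568.85493079, 231.32604532]), 'tcp_rot': array([ 1.79995397e+02, -9.02101213e-04,  1.61446757e+02]), 'ft_force': array([ 0.3717018 , -0.02058799,  0.0606264 ]), 'wrist_torque': array([0.05613532, 0.05685447, 0.02524712]), 'grip_force': 0.0, 'finger_gap': 85.58010223293735}
```

View pics/top0.png

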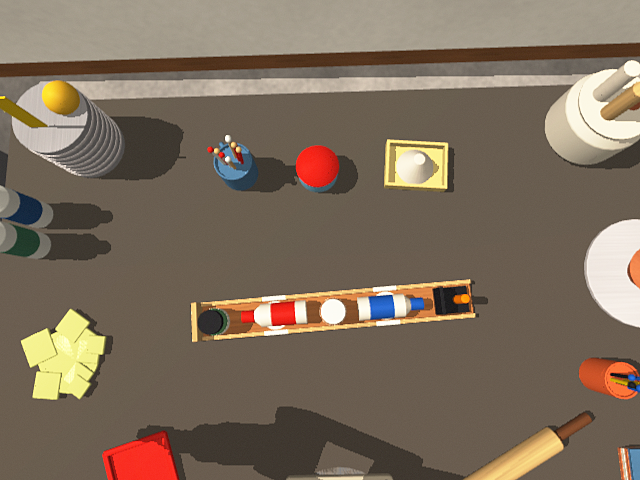

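View pics/scene0.png

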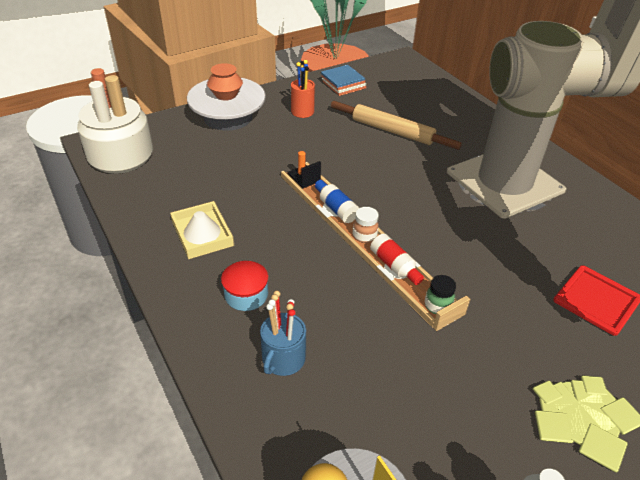

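The top view shows the red bottle's cap pointing left (+y) at about (248,316), and the blue bottle's cap pointing right (−y) at about (418,303). Both bases face the tan jar at (332,312), and the stop is at about (452,300). Next I'll measure the lane frame, spots and caps.

```bash
cat > m.py <<'E'
from h import *
def lane(w,V=False):
    m=(w[...,2]>14)&(w[...,2]<22)&(w[...,0]>370)&(w[...,0]<520)&(abs(w[...,1])<330)
    q=w[m][:,:2].astype(np.float32)
    (c,s,a)=cv2.minAreaRect(q); return c,s,a,m
E
python3 - <<'E'
from m import *
for n in("top","scene"):
    p=r.snapshot(n); w=cloud(p); c,s,a,m=lane(w); print(n,np.round(c,1),np.round(s,1),round(a,2))
    yaw=np.deg2rad(3.3); ex=np.array([np.cos(yaw),np.sin(yaw)]); ey=np.array([-ex[1],ex[0]])
    hsv=cv2.cvtColor(p["pixels"],cv2.COLOR_RGB2HSV); white=(hsv[...,1]<60)&(hsv[...,2]>130)
    g=(w[...,2]>5)&(w[...,2]<24)&white&(w[...,0]>370)&(w[...,0]<520)&(abs(w[...,1])<330)
    k,lab,st,_=cv2.connectedComponentsWithStats(g.astype(np.uint8))
    for i in range(1,k):
        if st[i,4]<8: continue
        q=w[lab==i]; L=np.c_[q[:,:2]@ex,q[:,:2]@ey]; print(" white",st[i,4],q.mean(0).round(1),L.min(0).round(1),L.max(0).round(1))
    # rails: both edges
    q=w[m]; 
    for k in("red_bottle","blue_bottle","green_jar","tan_jar","stop"):
        for o in r.outline_of(p,k)[:1]:
            q=w[o["region"]]; q=q[~np.isnan(q[:,0])]; L=np.c_[q[:,:2]@ex,q[:,:2]@ey,q[:,2]]
            print(k,np.percentile(L,[1,50,99],axis=0).round(0).tolist())
            if "bottle" in k:
                # crest points along axis
                for lo in np.arange(np.nanmin(L[:,1]),np.nanmax(L[:,1]),15):
                    b=L[(L[:,1]>=lo)&(L[:,1]<lo+15)]
                    if len(b)>8: t=b[b[:,2]>b[:,2].max()-4]; print("   y %.0f top %.0f x@top %.1f xr %.0f %.0f"%(lo+7.5,b[:,2].max(),t[:,0].mean(),b[:,0].min(),b[:,0].max()))
    rr=[]
    for s0 in np.arange(-280,281,40):
        pass
E
```

```text
top [442.3  -4.8] [ 80.6 581.1] 3.47
 white 108 [ 484.1 -108.4   17.3] [ 472.3 -160.9] [ 482.  -112.1]
 white 31 [ 474.  -108.9   10.9] [ 464.7 -153.1] [ 469.6 -120.8]
 white 116 [469.3 129.   16.9] [468.8  77. ] [481.2 127.1]
 white 90 [ 412.5 -112.7   18.4] [ 401.3 -160.8] [ 409.1 -111.2]
 white 134 [401.4 125.7  15.9] [400.8  77.4] [417.9 126.4]
red_bottle [[419.0, 34.0, 36.0], [442.0, 91.0, 54.0], [466.0, 166.0, 61.0]]
   y 41 top 61 x@top 442.4 xr 420 466
   y 56 top 61 x@top 443.4 xr 419 465
   y 71 top 61 x@top 444.1 xr 419 467
   y 86 top 61 x@top 442.7 xr 420 466
   y 101 top 62 x@top 440.5 xr 419 466
   y 116 top 62 x@top 443.6 xr 419 466
   y 131 top 60 x@top 443.6 xr 419 465
   y 146 top 50 x@top 442.4 xr 428 456
   y 161 top 50 x@top 443.1 xr 430 455
blue_bottle [[417.0, -204.0, 33.0], [439.0, -130.0, 54.0], [461.0, -75.0, 61.0]]
   y -200 top 50 x@top 439.4 xr 431 450
   y -185 top 51 x@top 439.2 xr 429 451
   y -170 top 60 x@top 440.9 xr 418 461
   y -155 top 61 x@top 439.7 xr 416 462
   y -140 top 62 x@top 438.9 xr 416 463
   y -125 top 62 x@top 439.2 xr 416 462
   y 
[... 1195 characters left out ...]
blue_bottle [[420.0, -207.0, 12.0], [448.0, -114.0, 48.0], [464.0, -73.0, 60.0]]
   y -201 top 48 x@top 440.4 xr 411 452
   y -186 top 50 x@top 440.3 xr 431 453
   y -171 top 60 x@top 439.7 xr 424 462
   y -156 top 59 x@top 441.9 xr 422 464
   y -141 top 62 x@top 441.1 xr 384 463
   y -126 top 61 x@top 442.5 xr 380 464
   y -111 top 59 x@top 441.3 xr 422 465
   y -96 top 62 x@top 439.2 xr 417 465
   y -81 top 60 x@top 438.9 xr 416 464
   y -66 top 58 x@top 447.0 xr 425 459
green_jar [[415.0, 204.0, 18.0], [450.0, 234.0, 67.0], [466.0, 254.0, 78.0]]
tan_jar [[416.0, -42.0, 10.0], [449.0, -8.0, 54.0], [466.0, 7.0, 78.0]]
stop [[422.0, -206.0, 12.0], [448.0, -115.0, 48.0], [464.0, -73.0, 60.0]]
```

```bash
cat > go.py <<'E'
import sys
from h import *
# go.py x y z roll pitch yaw : TCP target -> shift(m), rotvec(rad) in tool axes
def rel(x,y,z,*rpy):
    s=r.sense(); R=Rn.from_euler("xyz",s["tcp_rot"],degrees=True)
    d=R.inv().apply(np.array([x,y,z])-s["tool_pos"])/1000
    return np.r_[d,(R.inv()*Rn.from_euler("xyz",rpy,degrees=True)).as_rotvec()].round(4).tolist()
if __name__=="__main__": print(rel(*map(float,sys.argv[1:])))
E
python3 go.py 433.3 181.2 140 180 0 93.4
```

```text
[-0.3531, -0.2904, 0.0913, 0.0001, 0.0, 1.1877]
```

```bash
python3 -m jog '[-0.353,-0.290,0.091,0,0,1.188,-0.353,-0.290,0.091,0,0,1.188,-0.353,-0.290,0.091,0,0,1.188,-0.353,-0.290,0.091,0,0,1.188,-0.353,-0.290,0.091,0,0,1.188,-0.353,-0.290,0.091,0,0,1.188,-0.353,-0.290,0.091,0,0,1.188,-0.353,-0.290,0.091,0,0,1.188]' 0.1 60
python3 -m jog '[0,0,0,0,0,0,0,0,0,0,0,0]'
python3 go.py 433.3 181.2 17 180 0 93.4
python3 - <<'E'
from h import *
p=r.snapshot("wrist"); save(p,"w1.png"); print(r.sense()["joint_pos"],r.sense()["finger_gap"])
E
```

```text
time: 2.6
tool_pos: [434.2, 178.8, 139.8]
tcp_rot: [-180.0, 0.0, 93.2]
ft_force: [-0.2, -0.4, 0.3]
finger_gap: 47.1
grip_force: 0.0
time: 2.85
tool_pos: [433.1, 182.0, 140.5]
tcp_rot: [180.0, -0.0, 93.4]
ft_force: [0.0, 0.1, -0.1]
finger_gap: 46.8
grip_force: 0.0
[-0.0009, 0.0001, 0.1235, 0.0001, -0.0004, -0.0006]
[ 1.65694819e+01 -9.52747867e+00  1.11679165e+02  2.00886376e-02
  7.78283357e+01  1.31404485e+01] 47.20823226742439
```

View pics/w1.png

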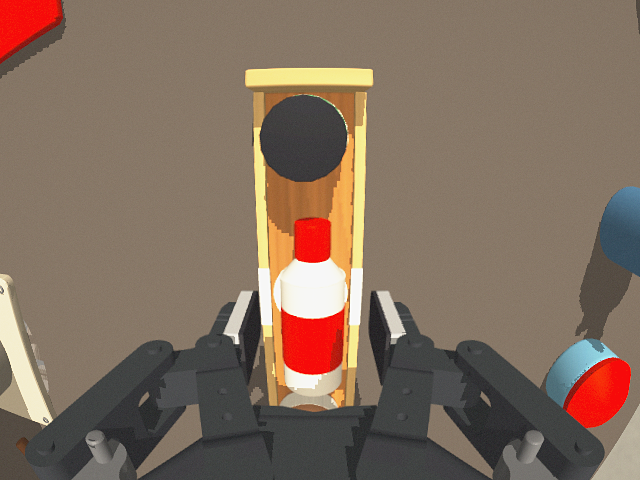

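The wrist picture shows the red cap at (313,240) centred between the open pads (x≈250 to 378), with the green jar at (303,138) ahead of it. I'll descend and grip the cap.

```bash
python3 -m jog '[0,0,0.05,0,0,0,0,0,0.095,0,0,0,0,0,0.121,0,0,0,0,0,0.121,0,0,0,0,0,0.121,0,0,0]'
python3 -m jog '[0,0,0,0,0,0,0,0,0,0,0,0,0,0,0,0,0,0,0,0,0,0,0,0,0,0,0,0,0,0]' -1 60
```

```text
time: 3.52
tool_pos: [434.0, 182.6, 20.7]
tcp_rot: [179.9, -0.0, 93.4]
ft_force: [1.0, -0.1, 1.0]
finger_gap: 46.9
grip_force: 0.0
time: 4.15
tool_pos: [434.6, 182.3, 20.9]
tcp_rot: [179.8, -0.1, 93.4]
ft_force: [-1.5, 1.8, 7.4]
finger_gap: 24.0
grip_force: 58.5
```

```bash
python3 -m jog '[0,0,-0.02,0,0,0,0,0,-0.05,0,0,0,0,0,-0.09,0,0,0,0,0,-0.14,0,0,0,0,0,-0.19,0,0,0,0,0,-0.22,0,0,0,0,0,-0.22,0,0,0]' - 70
python3 - <<'E'
from h import *
p=r.snapshot("scene"); save(p,"s1.png"); cv2.imwrite("pics/s1c.png",cv2.resize(p["pixels"][60:360,240:560,::-1],None,fx=2,fy=2)); w=cloud(p)
o=r.outline_of(p,"red_bottle")[0]; q=w[o["region"]]; print(o["score"],np.nanpercentile(q,[2,50,98],axis=0).round(0).tolist(), r.sense()["joint_pos"].round(1))
E
```

```text
time: 5.03
tool_pos: [434.8, 182.0, 242.3]
tcp_rot: [179.7, -0.1, 93.4]
ft_force: [-0.0, 0.3, -3.2]
finger_gap: 23.7
grip_force: 69.0
0.65 [[428.0, 61.0, 241.0], [456.0, 104.0, 264.0], [463.0, 194.0, 278.0]] [ 16.5 -13.3 104.6   0.   88.7  13.1]
```

View pics/s1c.png

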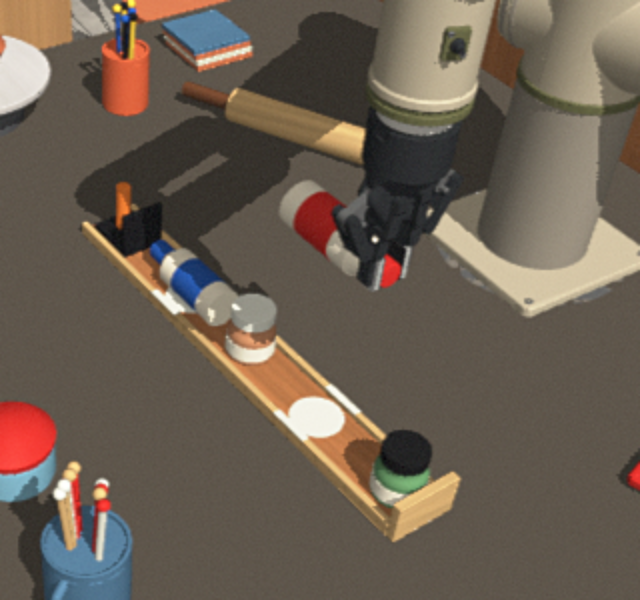

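```bash
python3 -m jog '[0,0,0,0,0.18,0,0,0,0,0,0.36,0,0,0,0,0,0.54,0,0,0,0,0,0.72,0,0,0,0,0,0.785,0,0,0,0,0,0.785,0]'
python3 - <<'E'
from h import *
s=r.sense(); print(s["joint_pos"].round(1))
from m import *
yaw=np.deg2rad(3.3); ex=np.array([np.cos(yaw),np.sin(yaw)]); ey=np.array([-ex[1],ex[0]])
for n in("top","scene"):
    p=r.snapshot(n); w=cloud(p); hsv=cv2.cvtColor(p["pixels"],cv2.COLOR_RGB2HSV); white=(hsv[...,1]<60)&(hsv[...,2]>130)
    g=(w[...,2]>5)&(w[...,2]<24)&white&(w[...,0]>370)&(w[...,0]<520)&(abs(w[...,1])<330)
    k,lab,st,_=cv2.connectedComponentsWithStats(g.astype(np.uint8))
    for i in range(1,k):
        if st[i,4]<15: continue
        q=w[lab==i]; L=np.c_[q[:,:2]@ex,q[:,:2]@ey]; print(" white",st[i,4],q.mean(0).round(1),L.min(0).round(1),L.max(0).round(1))
E
```

```text
time: 5.88
tool_pos: [432.0, 180.9, 236.0]
tcp_rot: [-179.5, -45.0, 92.8]
ft_force: [0.1, -0.4, -3.4]
finger_gap: 23.6
grip_force: 69.0
[-16.2 -11.4 114.6  41.9  94.1 -22.7]
 white 127 [ 473.  -110.    13.1] [ 449.7 -166.9] [ 482.3 -111.7]
 white 36 [443.7 -50.   18.4] [424.1 -78.8] [456.5 -72.7]
 white 52 [450.2  22.7  20.7] [422.4 -24.7] [466.2   7.6]
 white 70 [397.2 124.8  17.3] [396.5  74.3] [409.2 126. ]
 white 503 [438.5 127.8  11.5] [407.4  72.2] [481. 132.]
 white 24 [448.1 261.5  20.7] [458.6 225. ] [465.7 244. ]
```

```bash
cat > up.py <<'E'
import sys
from h import *
# up.py phi x y z : tool horizontal pointing azimuth phi (deg), tool x = sx*up, TCP at x,y,z
def relm(phi,x,y,z,sx=1):
    a=np.deg2rad(phi); t=np.array([np.cos(a),np.sin(a),0]); X=np.array([0,0,sx*1.]); M=np.c_[X,np.cross(t,X),t]
    s=r.sense(); R=Rn.from_euler("xyz",s["tcp_rot"],degrees=True)
    return np.r_[R.inv().apply(np.array([x,y,z])-s["tool_pos"])/1000,(R.inv()*Rn.from_matrix(M)).as_rotvec()].round(4).tolist()
if __name__=="__main__": print(relm(*map(float,sys.argv[1:])))
E
python3 up.py 128 426.6 137.4 200
```

```text
[-0.0579, -0.0086, -0.0039, 0.5719, 0.7616, -0.24]
```

```bash
python3 -m jog '[-0.008,-0.001,0,0.08,0.107,-0.034,-0.016,-0.002,-0.001,0.163,0.218,-0.069,-0.025,-0.004,-0.002,0.245,0.326,-0.103,-0.033,-0.005,-0.002,0.327,0.435,-0.137,-0.041,-0.006,-0.003,0.408,0.544,-0.171,-0.049,-0.007,-0.003,0.49,0.653,-0.206,-0.058,-0.009,-0.004,0.572,0.762,-0.24,-0.058,-0.009,-0.004,0.572,0.762,-0.24]'
python3 -m jog '[0,0,0,0,0,0,0,0,0,0,0,0]'
cat > bot.py <<'E'
from h import *
import sys
def axis(k,zlo=None):
    for n in("top","scene"):
        p=r.snapshot(n); w=cloud(p); o=r.outline_of(p,k)
        if not o: print(n,"none"); continue
        m=cv2.erode(o[0]["region"].astype(np.uint8),np.ones((3,3)))>0
        q=w[m]; q=q[~np.isnan(q[:,0])]; z0,z1=np.percentile(q[:,2],[1,99]); print(n,round(o[0]["score"],2),"z",z0.round(),z1.round(),len(q))
        C=-cam(p)[1].T@cam(p)[2]
        from scipy.optimize import least_squares
        base=np.percentile(q[:,2],2); sel=(q[:,2]>base+4)&(q[:,2]<base+88); b=q[sel]
        if len(b)<40: continue
        f=lambda a:np.hypot(b[:,0]-a[0]-a[2]*(b[:,2]-base-60),b[:,1]-a[1]-a[3]*(b[:,2]-base-60))-24
        g=b[:,:2].mean(0); v=(g-C[:2]); v/=np.linalg.norm(v); g=g+v*15
        a=least_squares(f,[*g,0,0],loss="soft_l1",f_scale=2).x; print("  axis at base+60",a[:2].round(1),"tilt deg",np.degrees(a[2:]).round(1))
    return p
if __name__=="__main__":
    p=axis(sys.argv[1])
    if len(sys.argv)>2: cv2.imwrite("pics/"+sys.argv[2],cv2.resize(p["pixels"][60:360,240:560,::-1],None,fx=2,fy=2))
    print(r.sense()["joint_pos"].round(1))
E
python3 bot.py red_bottle s2.png
```

```text
time: 6.98
tool_pos: [425.8, 139.0, 197.7]
tcp_rot: [-39.2, -89.7, -12.6]
ft_force: [0.0, -0.4, -2.3]
finger_gap: 24.1
grip_force: 69.3
time: 7.22
tool_pos: [427.6, 137.3, 202.9]
tcp_rot: [138.0, -89.6, 170.0]
ft_force: [0.9, 0.2, -2.0]
finger_gap: 23.8
grip_force: 69.3
top 0.86 z 131.0 217.0 235
  axis at base+60 [450.9 141.2] tilt deg [ 7.4 10.2]
scene 0.87 z 83.0 214.0 952
  axis at base+60 [434.6 126.9] tilt deg [0.3 0.2]
[-17.4  44.4  82.   49.1 131.3 -52.8]
```

View pics/s2.png

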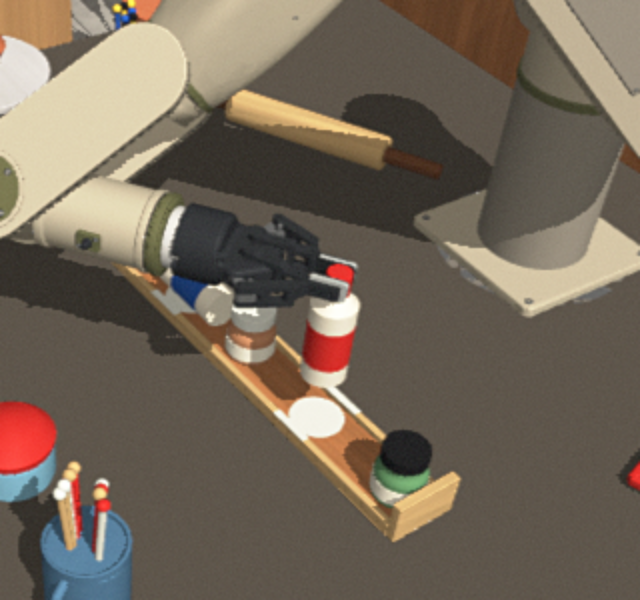

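The bottle is upright in the gripper at (326,340) in the crop, measured at (434.6, 126.9) with 0.3° tilt, almost over its spot. I'll swing the wrist a little further from the tan jar and then lower.

```bash
python3 up.py 140 424.6 135.8 160
```

```text
[-0.0423, -0.003, 0.0007, 0.2095, 0.0034, 0.0039]
```

```bash
python3 -m jog '[-0.01,-0.001,0,0.07,0.001,0.001,-0.02,-0.002,0,0.14,0.002,0.002,-0.03,-0.003,0.001,0.21,0.003,0.004,-0.042,-0.003,0.001,0.21,0.003,0.004,-0.042,-0.003,0.001,0.21,0.003,0.004,-0.042,-0.003,0.001,0.21,0.003,0.004]'
python3 bot.py red_bottle; python3 up.py 140 424.6 135.8 140
```

```text
time: 8.18
tool_pos: [424.0, 135.9, 159.4]
tcp_rot: [-19.1, -89.8, -21.0]
ft_force: [-0.1, -0.9, -3.1]
finger_gap: 23.9
grip_force: 69.4
top 0.29 z 22.0 165.0 1443
  axis at base+60 [753.7 203.5] tilt deg [21.2 12.9]
scene 0.91 z 42.0 171.0 775
  axis at base+60 [432.9 127.6] tilt deg [0.4 0.8]
[-12.1  54.   72.2  42.  135.6 -57.3]
[-0.0195, 0.0001, -0.0005, -0.0002, -0.0022, -0.0006]
```

```bash
python3 -m jog '[-0.007,0,-0.001,0,0,0,-0.014,0.001,-0.001,0,0,0,-0.019,0.001,-0.001,0,0,0,-0.022,0.001,-0.001,0,0,0,-0.024,0.001,-0.001,0,0,0,-0.024,0.001,-0.001,0,0,0]'
python3 -m jog '[-0.0015,0,0,0,0,0,-0.003,0,0,0,0,0,-0.003,0,0,0,0,0]'; python3 bot.py red_bottle
```

```text
time: 9.12
tool_pos: [425.3, 136.5, 135.0]
tcp_rot: [-19.7, -89.8, -20.2]
ft_force: [-0.2, 0.7, -1.3]
finger_gap: 23.8
grip_force: 69.4
time: 9.5
tool_pos: [425.5, 135.9, 134.3]
tcp_rot: [12.2, -89.7, -52.1]
ft_force: [-1.0, -1.6, 11.2]
finger_gap: 23.9
grip_force: 69.4
top 0.65 z 46.0 148.0 240
  axis at base+60 [443.2 140.9] tilt deg [ 5.9 19. ]
scene 0.75 z 18.0 146.0 741
  axis at base+60 [434.3 127.6] tilt deg [ 0.7 -0.1]
[-12.   57.   70.6  41.1 134.7 -58.7]
```

```bash
python3 -m jog '[0.001,0,0,0,0,0,0.001,0,0,0,0,0,0.001,0,0,0,0,0,0.001,0,0,0,0,0]' 0.0
python3 -m jog '[0,0,-0.01,0,0,0,0,0,-0.03,0,0,0,0,0,-0.06,0,0,0,0.01,0,-0.07,0,0,0,0.05,0,-0.07,0,0,0,0.11,0,-0.07,0,0,0,0.13,0,-0.07,0,0,0]'
python3 bot.py red_bottle; python3 go.py 450.4 -168.4 240 180 0 93.4
```

```text
time: 10.2
tool_pos: [425.3, 136.5, 133.0]
tcp_rot: [-21.5, -89.8, -18.4]
ft_force: [-0.6, 0.5, -0.1]
finger_gap: 42.8
grip_force: 0.0
time: 11.08
tool_pos: [480.0, 91.1, 266.9]
tcp_rot: [132.8, -89.8, -172.7]
ft_force: [1.4, 0.1, 0.1]
finger_gap: 43.1
grip_force: 0.0
top 0.9 z 51.0 147.0 496
  axis at base+60 [437.4 136. ] tilt deg [15.1 20.9]
scene 0.68 z 16.0 145.0 928
  axis at base+60 [433.4 126.9] tilt deg [-0.7  0. ]
[-14.4  52.1  62.2  49.4 145.5 -46.1]
[-0.0221, -0.2177, -0.145, -0.6386, -1.4776, 0.6344]
```

Red is released and standing at about (434, 127), 1 mm from spot_a. Next is the blue bottle.

```bash
python3 -m jog '[-0.002,-0.021,-0.014,-0.064,-0.148,0.063,-0.004,-0.044,-0.029,-0.128,-0.296,0.127,-0.007,-0.065,-0.043,-0.192,-0.443,0.19,-0.009,-0.087,-0.058,-0.255,-0.591,0.254,-0.011,-0.109,-0.072,-0.319,-0.739,0.317,-0.013,-0.131,-0.087,-0.383,-0.887,0.381,-0.015,-0.152,-0.101,-0.447,-1.034,0.444,-0.018,-0.174,-0.116,-0.511,-1.182,0.508]' 0.1
python3 go.py 450.4 -168.4 140 180 0 93.4; python3 -c "
from bench import r;print(r.sense()['joint_pos'].round(1))"
```

```text
time: 12.28
tool_pos: [456.0, -117.8, 243.0]
tcp_rot: [-173.5, -17.1, 99.6]
ft_force: [-1.2, 0.6, 0.3]
finger_gap: 47.2
grip_force: 0.0
[-0.0771, -0.0044, 0.0851, -0.1279, -0.2921, 0.1245]
[-28.1   1.1  92.6   9.6 101.8 -38. ]
```

```bash
python3 -m jog '[-0.026,-0.001,0.028,-0.043,-0.097,0.042,-0.051,-0.003,0.057,-0.085,-0.195,0.083,-0.077,-0.004,0.085,-0.128,-0.292,0.125,-0.077,-0.004,0.085,-0.128,-0.292,0.125,-0.077,-0.004,0.085,-0.128,-0.292,0.125]' 0.1 60
python3 go.py 450.4 -168.4 19 180 0 93.4; python3 - <<'E'
from h import *
yaw=np.deg2rad(3.3); ex=np.array([np.cos(yaw),np.sin(yaw)]); ey=np.array([-ex[1],ex[0]])
p=r.snapshot("scene"); w=cloud(p); o=r.outline_of(p,"blue_bottle")[0]; q=w[o["region"]]; q=q[~np.isnan(q[:,0])]; L=np.c_[q[:,:2]@ex,q[:,:2]@ey,q[:,2]]
print(o["score"],np.percentile(L,[1,50,99],axis=0).round(0).tolist())
p=r.snapshot("wrist"); save(p,"w2.png")
E
```

```text
time: 12.9
tool_pos: [451.7, -166.2, 142.0]
tcp_rot: [-180.0, -0.3, 93.6]
ft_force: [0.5, 0.3, 0.8]
finger_gap: 47.0
grip_force: 0.0
[-0.0028, -0.0014, 0.123, -0.0007, -0.0059, 0.0027]
0.66 [[421.0, -202.0, 15.0], [448.0, -113.0, 48.0], [463.0, -73.0, 61.0]]
```

View pics/w2.png

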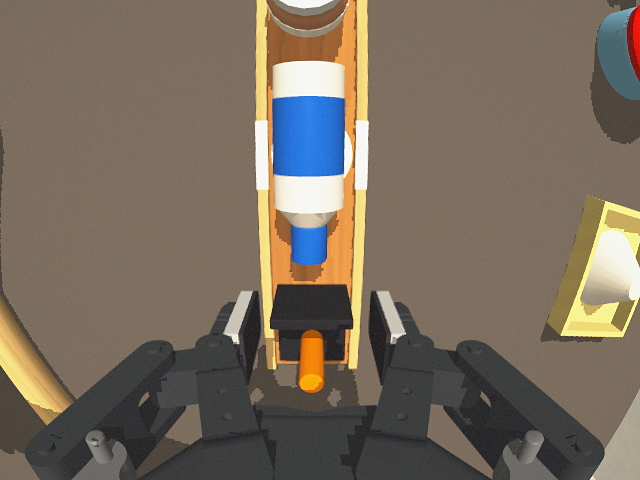

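The wrist view shows the blue cap at (309,244), the same place the red cap had at its grasp. The stop and its post are at (312,340), clear below. I'll descend and grip.

```bash
python3 -m jog '[-0.003,-0.001,0.05,0,-0.006,0.003,-0.003,-0.001,0.095,0,-0.006,0.003,-0.003,-0.001,0.122,0,-0.006,0.003,-0.003,-0.001,0.122,0,-0.006,0.003,-0.003,-0.001,0.122,0,-0.006,0.003]'
python3 -m jog '[0,0,0,0,0,0,0,0,0,0,0,0,0,0,0,0,0,0,0,0,0,0,0,0,0,0,0,0,0,0]' -1 70
python3 -m jog '[0,0,-0.02,0,0,0,0,0,-0.05,0,0,0,0,0,-0.09,0,0,0,0,0,-0.14,0,0,0,0,0,-0.19,0,0,0,0,0,-0.22,0,0,0,0,0,-0.22,0,0,0]'
python3 -m jog '[0,0,0,0,-0.18,0,0,0,0,0,-0.36,0,0,0,0,0,-0.54,0,0,0,0,0,-0.72,0,0,0,0,0,-0.785,0,0,0,0,0,-0.785,0]'
python3 -c "
from bench import r;print(r.sense()['joint_pos'].round(1))"
python3 up.py -120 441.9 -121.6 220 -1; python3 up.py -120 441.9 -121.6 220 1
```

```text
time: 13.68
tool_pos: [452.2, -169.9, 21.4]
tcp_rot: [179.9, 0.2, 93.3]
ft_force: [0.1, 0.3, 0.1]
finger_gap: 46.9
grip_force: 0.0
time: 14.3
tool_pos: [452.2, -169.9, 21.5]
tcp_rot: [179.8, 0.2, 93.3]
ft_force: [-1.5, -0.3, 6.2]
finger_gap: 23.5
grip_force: 68.0
time: 15.18
tool_pos: [452.1, -169.4, 242.7]
tcp_rot: [179.7, 0.3, 93.3]
ft_force: [0.1, 1.2, -4.0]
finger_gap: 23.8
grip_force: 69.1
time: 15.92
tool_pos: [449.2, -167.5, 235.9]
tcp_rot: [-179.5, 45.0, 93.8]
ft_force: [-0.7, -0.7, -2.5]
finger_gap: 23.3
grip_force: 69.1
[  5.1 -13.2 116.1 -45.5  82.3  10.1]
[0.0439, -0.0043, -0.0214, 0.5516, -0.7601, 0.2347]
[0.0439, -0.0043, -0.0214, 1.0721, 0.778, -2.5972]
```

```bash
python3 -m jog '[0.006,-0.001,-0.003,0.079,-0.109,0.034,0.013,-0.001,-0.006,0.158,-0.217,0.067,0.019,-0.002,-0.009,0.236,-0.326,0.101,0.025,-0.002,-0.012,0.315,-0.434,0.134,0.031,-0.003,-0.015,0.394,-0.543,0.168,0.038,-0.004,-0.018,0.473,-0.652,0.201,0.044,-0.004,-0.021,0.552,-0.76,0.235,0.044,-0.004,-0.021,0.552,-0.76,0.235]'
python3 -m jog '[0,0,0,0,0,0,0,0,0,0,0,0]'
python3 bot.py blue_bottle s3.png;python3 up.py -120 441.9 -121.6 220 -1
```

```text
time: 16.92
tool_pos: [443.0, -124.5, 219.1]
tcp_rot: [-101.0, 89.9, 138.6]
ft_force: [-0.2, -1.0, -3.6]
finger_gap: 23.8
grip_force: 69.4
time: 17.18
tool_pos: [444.4, -123.2, 224.8]
tcp_rot: [130.9, 89.4, 10.7]
ft_force: [-0.4, 1.2, -2.5]
finger_gap: 23.4
grip_force: 69.4
top 0.83 z 159.0 243.0 293
  axis at base+60 [ 464.9 -124.3] tilt deg [  9.9 -12.8]
scene 0.75 z 207.0 242.0 148
  axis at base+60 [ 421.7 -118.3] tilt deg [-29.3   5.1]
[ 12.6  40.6  85.  -61.5 123.3  44.8]
[0.0044, -0.0027, 0.0, -0.0032, -0.0051, -0.0078]
```

View pics/s3.png

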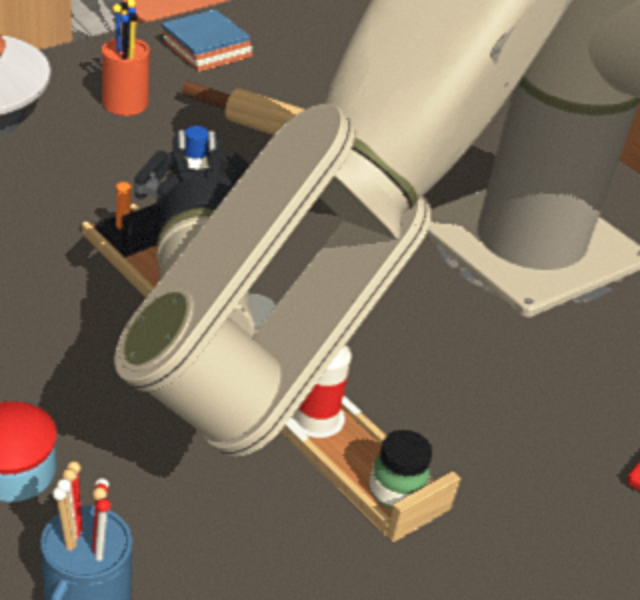

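The blue bottle is upright in the gripper at (197,150) in the crop, but the wrist yoke, (120–430, 110–450), hangs near the standing red bottle. I'll check clearances from depth before lowering.

```bash
python3 - <<'E'
from h import *
from scipy.optimize import least_squares
# fit a simple model: wrist centre from joint angles using recorded poses
P=[([66.553,7.470,85.265,0,87.26,-4.894],[190.9,568.85,231.3],[180,0,161.447]),
([16.57,-9.527,111.679,.02,77.83,13.14],[433.1,182,140.5],[180,0,93.4]),
([16.5,-13.3,104.6,0,88.7,13.1],[434.8,182,242.3],[179.7,-.1,93.4]),
([-16.2,-11.4,114.6,41.9,94.1,-22.7],[432,180.9,236],[-179.5,-45,92.8]),
([-17.4,44.4,82,49.1,131.3,-52.8],[427.6,137.3,202.9],[138,-89.6,170]),
([-12,57,70.6,41.1,134.7,-58.7],[425.5,135.9,134.3],[12.2,-89.7,-52.1]),
([5.1,-13.2,116.1,-45.5,82.3,10.1],[449.2,-167.5,235.9],[-179.5,45,93.8]),
([12.6,40.6,85,-61.5,123.3,44.8],[444.4,-123.2,224.8],[130.9,89.4,10.7])]
def wc(q,p):
    a1,h,A,B,off,z3=p[:6]; q1,q2,q3=np.deg2rad(q[:3]); 
    rad=a1+A*np.sin(q2)+B*np.sin(q2+q3)+z3*np.cos(q2+q3); z=h+A*np.cos(q2)+B*np.cos(q2+q3)-z3*np.sin(q2+q3)
    return np.array([rad*np.cos(q1)-off*np.sin(q1),rad*np.sin(q1)+off*np.cos(q1),z])
def f(p):
    e=[]
    for q,x,rpy in P:
        t=Rn.from_euler("xyz",rpy,degrees=True).as_matrix()[:,2]; e+=list(np.array(x)-p[6]*t-wc(q,p))
    return e
s=least_squares(f,[50,478,425,425,50,0,300]); print(s.x.round(0),np.abs(s.fun).max().round(1)); print("wrist",wc(P[-1][0],s.x).round(0),"elev fore", 90-40.6-85)
p=r.snapshot("scene"); w=cloud(p)
for n,(u,v) in dict(disc=(320,224),discbot=(302,246),cyl=(355,260),cylbot=(355,278),sideedge=(428,200),bottomR=(390,252),forearm=(420,150)).items(): print(n,w[v,u].round(0))
p=r.snapshot("top"); w=cloud(p); m=(np.hypot(w[...,0]-434,w[...,1]-127)<150)&(w[...,2]>150)
q=w[m]; 
for a in range(-150,151,50):
    b=q[abs(q[:,1]-127-a)<12]; print(a,len(b), b.min(0).round(0) if len(b) else "", b.max(0).round(0) if len(b) else "")
E
```

```text
[ -2. 318. 370. 555.  51.  60. 365.] 2.8
wrist [628. 193. 227.] elev fore -35.6
disc [666. 177. 278.]
discbot [701. 179. 247.]
cyl [634. 238. 233.]
cylbot [633. 242. 192.]
sideedge [486. 229. 295.]
bottomR [571. 250. 232.]
forearm [488. 191. 374.]
-150 171 [435. -22. 226.] [489. -11. 240.]
-100 540 [484.  15. 226.] [554.  39. 269.]
-50 4882 [305.  65. 216.] [578.  89. 591.]
0 5860 [303. 115. 315.] [584. 139. 586.]
50 4481 [299. 165. 344.] [578. 189. 574.]
100 279 [472. 222. 251.] [544. 239. 307.]
150 0
```

```bash
python3 up.py -115 442.9 -122.2 185 -1
```

```text
[0.0389, -0.0016, 0.0001, -0.0906, -0.0038, -0.0072]
```

```bash
python3 -m jog '[0.01,0,0,-0.04,0,0,0.02,-0.001,0,-0.09,-0.004,-0.007,0.03,-0.002,0,-0.09,-0.004,-0.007,0.039,-0.002,0,-0.09,-0.004,-0.007,0.039,-0.002,0,-0.09,-0.004,-0.007,0.039,-0.002,0,-0.09,-0.004,-0.007]'
python3 bot.py blue_bottle; python3 up.py -115 442.9 -122.2 150 -1
python3 - <<'E'
from h import *
p=r.snapshot("scene"); w=cloud(p); cv2.imwrite("pics/s4.png",cv2.resize(p["pixels"][60:360,240:560,::-1],None,fx=2,fy=2))
E
```

```text
time: 18.23
tool_pos: [442.7, -122.1, 184.4]
tcp_rot: [-15.6, 89.9, -130.7]
ft_force: [-0.4, 0.4, -3.4]
finger_gap: 23.9
grip_force: 69.5
top 0.64 z 118.0 202.0 264
  axis at base+60 [ 464.8 -121.8] tilt deg [ 11.3 -10.8]
scene 0.61 z 164.0 201.0 145
  axis at base+60 [408.8 -97. ] tilt deg [-40.4  27.9]
[ 14.6  42.5  87.9 -61.8 119.1  47.9]
[0.0346, 0.0002, -0.0001, -0.0013, 0.0011, 0.0001]
```

View pics/s4.png

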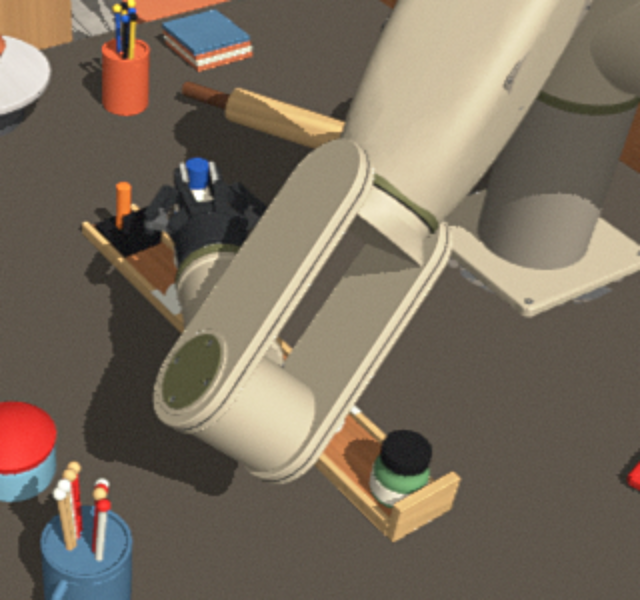

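The yoke, (160–450, 140–480), sits over the red bottle in this view. I'll compute the clearance with the fitted wrist model before lowering.

```bash
python3 - <<'E'
from h import *
from scipy.optimize import least_squares
par=[-2,318,370,555,51,60,365]
def wcf(q):
    a1,h,A,B,off,z3=par[:6]; q1,q2,q3=q
    rad=a1+A*np.sin(q2)+B*np.sin(q2+q3)+z3*np.cos(q2+q3); z=h+A*np.cos(q2)+B*np.cos(q2+q3)-z3*np.sin(q2+q3)
    f=np.array([np.sin(q2+q3)*np.cos(q1),np.sin(q2+q3)*np.sin(q1),np.cos(q2+q3)])
    return np.array([rad*np.cos(q1)-off*np.sin(q1),rad*np.sin(q1)+off*np.cos(q1),z]),f
s=r.sense(); q=np.deg2rad(s["joint_pos"][:3]); W,f=wcf(q)
t=Rn.from_euler("xyz",s["tcp_rot"],degrees=True).as_matrix()[:,2]; a=np.cross(f,t); a/=np.linalg.norm(a); n=np.cross(a,f)
print("W",W.round(),(s["tool_pos"]-365*t).round(),"f",f.round(2),"a",a.round(2))
F=np.stack([f,a,n])
pts=[]
for c in("scene","top"):
    p=r.snapshot(c); w=cloud(p).reshape(-1,3); w=w[~np.isnan(w[:,0])]; L=(w-W)@F.T
    m=(L[:,0]>-260)&(L[:,0]<120)&(abs(L[:,1])<110)&(abs(L[:,2])<90)&(w[:,2]>100); L=L[m]; pts.append(L)
    print(c,np.percentile(L,[0.5,50,99.5],axis=0).round().tolist())
L=np.vstack(pts)
for lo in range(-240,100,40):
    b=L[(L[:,0]>lo)&(L[:,0]<lo+40)]; print(lo,np.percentile(b,[1,99],axis=0).round()[:,1:].tolist() if len(b)>20 else "")
# final pose
Wt=np.array([442.9,-122.2,132])-365*np.array([np.cos(np.deg2rad(-115)),np.sin(np.deg2rad(-115)),0])
sol=least_squares(lambda x:wcf(x)[0]-Wt,q).x; W2,f2=wcf(sol); print("final",W2.round(),np.degrees(sol).round(1),sol is not None)
t2=np.array([np.cos(np.deg2rad(-115)),np.sin(np.deg2rad(-115)),0]); a2=np.cross(f2,t2); a2/=np.linalg.norm(a2); n2=np.cross(a2,f2)
th=np.linspace(0,6.28,24); red=np.array([[434+R*np.cos(x),127+R*np.sin(x),z] for x in th for z,R in((105,24),(118,13),(145,13),(145,0))])
LL=(red-W2)@np.stack([f2,a2,n2]).T; print("red in yoke frame",LL.min(0).round(),LL.max(0).round())
top=LL[[i for i in range(len(red)) if red[i,2]>140]]; print("cap",top.min(0).round(),top.max(0).round())
E
```

```text
W [598. 208. 185.] [597. 209. 184.] f [ 0.74  0.19 -0.65] a [-0.67  0.31 -0.67]
scene [[-258.0, -67.0, -63.0], [-106.0, -29.0, -32.0], [45.0, 63.0, 46.0]]
top [[-259.0, -67.0, -54.0], [-126.0, -63.0, -4.0], [41.0, 49.0, 88.0]]
-240 [[-65.0, -59.0], [59.0, 42.0]]
-200 [[-65.0, -49.0], [61.0, 44.0]]
-160 [[-65.0, -49.0], [61.0, 45.0]]
-120 [[-65.0, -50.0], [62.0, 88.0]]
-80 [[-65.0, -50.0], [61.0, 87.0]]
-40 [[-67.0, -51.0], [62.0, 72.0]]
0 [[-67.0, -50.0], [61.0, 43.0]]
40 [[-65.0, -30.0], [60.0, 22.0]]
80 
final [597. 209. 132.] [14.6 48.6 85.8] True
red in yoke frame [-146.   71.   78.] [-92. 125. 127.]
cap [-146.   71.   78.] [-127.   91.  103.]
```

```bash
python3 -m jog '[0.01,0,0,0,0,0,0.02,0,0,0,0,0,0.03,0,0,0,0,0,0.038,0,0,0,0,0,0.043,0,0,0,0,0,0.046,0,0,0,0,0,0.046,0,0,0,0,0]'
python3 -m jog '[0.0015,0,0,0,0,0,0.003,0,0,0,0,0,0.0045,0,0,0,0,0,0.0045,0,0,0,0,0]'; python3 bot.py blue_bottle
```

```text
time: 19.45
tool_pos: [442.5, -122.1, 138.2]
tcp_rot: [-26.5, 89.9, -141.5]
ft_force: [0.6, -0.8, -2.8]
finger_gap: 23.7
grip_force: 69.5
time: 19.95
tool_pos: [442.4, -122.1, 133.6]
tcp_rot: [-32.5, 89.9, -147.6]
ft_force: [-0.5, -0.4, -3.5]
finger_gap: 23.7
grip_force: 69.5
top none
scene 0.5 z 113.0 150.0 124
  axis at base+60 [ 424.4 -121.4] tilt deg [-26.3   0.5]
[ 14.6  48.4  85.7 -60.1 117.3  51.5]
```

```bash
python3 -m jog '[0.001,0,0,0,0,0,0.001,0,0,0,0,0]'; python3 -m jog '[0.001,0,0,0,0,0,0.001,0,0,0,0,0]'; python3 -m jog '[0.001,0,0,0,0,0,0.001,0,0,0,0,0]'
```

```text
time: 20.4
tool_pos: [442.4, -122.1, 132.7]
tcp_rot: [-30.3, 89.9, -145.3]
ft_force: [0.0, -0.2, -3.1]
finger_gap: 23.9
grip_force: 69.5
time: 20.65
tool_pos: [442.4, -122.1, 131.7]
tcp_rot: [-30.3, 89.9, -145.3]
ft_force: [-0.1, -0.8, -3.3]
finger_gap: 23.6
grip_force: 69.5
time: 20.9
tool_pos: [442.4, -122.1, 130.7]
tcp_rot: [-30.1, 89.9, -145.2]
ft_force: [-0.9, 1.0, -3.8]
finger_gap: 23.9
grip_force: 69.5
```

```bash
python3 -m jog '[0.0015,0,0,0,0,0,0.0015,0,0,0,0,0]'; python3 -m jog '[0.0015,0,0,0,0,0,0.0015,0,0,0,0,0]'
```

```text
time: 21.15
tool_pos: [442.4, -121.9, 130.4]
tcp_rot: [7.3, 89.8, -107.8]
ft_force: [-1.6, 1.3, 6.5]
finger_gap: 23.9
grip_force: 69.5
time: 21.4
tool_pos: [442.5, -121.7, 130.3]
tcp_rot: [18.9, 89.7, -96.2]
ft_force: [-3.0, 1.6, 13.2]
finger_gap: 23.9
grip_force: 69.6
```

```bash
python3 -m jog '[-0.002,0,0,0,0,0,-0.002,0,0,0,0,0,-0.002,0,0,0,0,0,-0.002,0,0,0,0,0,-0.002,0,0,0,0,0]' 0.0
python3 -m jog '[-0.002,0,-0.01,0,0,0,-0.002,0,-0.03,0,0,0,-0.002,0,-0.05,0,0,0,-0.02,0,-0.06,0,0,0,-0.06,0,-0.06,0,0,0,-0.11,0,-0.06,0,0,0,-0.13,0,-0.06,0,0,0]'
python3 bot.py blue_bottle;python3 bot.py red_bottle; python3 - <<'E'
from h import *
from go import rel
yaw=np.deg2rad(3.4); ex=np.array([np.cos(yaw),np.sin(yaw)]); ey=np.array([-ex[1],ex[0]])
for n in("scene","top"):
    p=r.snapshot(n); w=cloud(p); hsv=cv2.cvtColor(p["pixels"],cv2.COLOR_RGB2HSV)
    m=(hsv[...,0]<16)&(hsv[...,0]>6)&(hsv[...,1]>180)&(hsv[...,2]>100)&(w[...,2]>30)&(w[...,2]<90)&(w[...,1]<-200)&(w[...,1]>-320)&(abs(w[...,0]-455)<60)
    q=w[m]; print(n,"post",len(q), np.nanpercentile(q,[2,50,98],axis=0).round(1).tolist() if len(q) else "")
    m=(hsv[...,2]<70)&(w[...,2]>25)&(w[...,2]<80)&(w[...,1]<-170)&(w[...,1]>-300)&(abs(w[...,0]-455)<45)
    q=w[m]; L=np.c_[q[:,:2]@ex,q[:,:2]@ey,q[:,2]]; print(n,"plate",len(q), np.nanpercentile(L,[2,50,98],axis=0).round(1).tolist() if len(q) else "")
E
```

```text
time: 22.02
tool_pos: [442.4, -122.1, 129.7]
tcp_rot: [-30.8, 89.9, -145.8]
ft_force: [0.2, -0.3, 0.2]
finger_gap: 42.8
grip_force: 0.0
time: 22.9
tool_pos: [468.6, -67.2, 263.5]
tcp_rot: [111.3, 89.8, -3.7]
ft_force: [-0.4, 0.6, -0.6]
finger_gap: 42.5
grip_force: 0.0
top 0.9 z 44.0 148.0 472
  axis at base+60 [ 447.3 -116.1] tilt deg [  3.3 -13.5]
scene 0.53 z 16.0 112.0 183
  axis at base+60 [ 445.  -106.4] tilt deg [-0.2  1.5]
[ 18.5  39.6  82.1 -63.4 125.9  40.4]
top 0.75 z 51.0 147.0 499
  axis at base+60 [435.6 134.8] tilt deg [ 6.6 15.8]
scene 0.43 z 20.0 77.0 752
  axis at base+60 [419.3 252.5] tilt deg [-9.2  0.7]
[ 18.5  39.8  82.2 -63.5 126.   40.4]
scene post 110 [[450.7, -264.0, 33.2], [459.9, -253.1, 63.8], [475.3, -225.1, 84.5]]
scene plate 307 [[414.4, -248.2, 25.7], [445.3, -240.4, 47.4], [469.2, -235.8, 71.9]]
top post 74 [[449.2, -266.5, 30.9], [457.4, -252.0, 62.8], [465.0, -249.7, 82.7]]
top plate 250 [[415.2, -247.4, 26.5], [440.7, -240.2, 63.6], [465.5, -239.2, 73.2]]
```

```bash
python3 go.py 457.5 -256.5 250 180 -20 93.4
```

```text
[0.009, 0.0707, 0.1753, -0.3362, 1.8771, -0.4734]
```

```bash
python3 -m jog '[0.001,0.006,0.016,-0.031,0.171,-0.043,0.002,0.013,0.032,-0.061,0.341,-0.086,0.002,0.019,0.048,-0.092,0.512,-0.129,0.003,0.026,0.064,-0.122,0.683,-0.172,0.004,0.032,0.08,-0.153,0.853,-0.215,0.005,0.039,0.096,-0.183,1.024,-0.258,0.006,0.045,0.112,-0.214,1.195,-0.301,0.007,0.051,0.127,-0.245,1.365,-0.344]' 0.0
python3 -c "
from bench import r;print(r.sense()['joint_pos'].round(1))"
python3 go.py 457.5 -256.5 200 180 -20 93.4
```

```text
time: 24.4
tool_pos: [460.7, -204.6, 253.7]
tcp_rot: [-174.4, 9.4, 87.6]
ft_force: [0.2, -0.1, -0.5]
finger_gap: 42.5
grip_force: 0.0
[-22.1  -5.4  96.7 -10.7  90.9 -19.2]
[-0.0425, 0.0049, 0.0613, -0.0853, 0.5074, -0.126]
```

```bash
python3 -m jog '[-0.014,0.002,0.02,-0.028,0.169,-0.042,-0.028,0.003,0.041,-0.057,0.338,-0.084,-0.042,0.005,0.061,-0.085,0.507,-0.126,-0.042,0.005,0.061,-0.085,0.507,-0.126,-0.042,0.005,0.061,-0.085,0.507,-0.126]' 0.0 30
python3 go.py 457.1 -250.5 140 180 -20 93.4;python3 go.py 457.1 -250.5 56 180 -20 93.4; python3 bot.py blue_bottle;python3 bot.py red_bottle
```

```text
time: 25.02
tool_pos: [456.9, -255.8, 199.1]
tcp_rot: [-179.6, -19.7, 93.1]
ft_force: [0.6, 0.3, -0.2]
finger_gap: 42.5
grip_force: 0.0
[-0.0149, 0.0009, 0.0575, -0.0045, 0.0047, -0.0048]
[-0.0433, 0.0013, 0.1365, -0.0045, 0.0047, -0.0048]
top 0.69 z 44.0 148.0 487
  axis at base+60 [ 444.1 -118. ] tilt deg [-13.5 -21.5]
scene 0.81 z 14.0 145.0 834
  axis at base+60 [ 445.  -109.1] tilt deg [-0.2  0.3]
[-43.8   9.   89.   13.1  96.6 -47.4]
top 0.92 z 62.0 148.0 439
  axis at base+60 [432.3 141.7] tilt deg [-7.7 24. ]
scene 0.62 z 16.0 146.0 958
  axis at base+60 [433.3 126.9] tilt deg [-0.5 -0.5]
[-43.9   9.1  89.   13.1  96.6 -47.4]
```

```bash
python3 -m jog '[-0.015,0.001,0.05,-0.004,0.005,-0.005,-0.025,0.001,0.086,-0.004,0.005,-0.005,-0.037,0.001,0.12,-0.004,0.005,-0.005,-0.043,0.001,0.136,-0.004,0.005,-0.005,-0.043,0.001,0.136,-0.004,0.005,-0.005]'
python3 - <<'E'
from h import *
p=r.snapshot("wrist"); save(p,"w3.png")
E
```

```text
time: 26.05
tool_pos: [456.6, -249.7, 56.4]
tcp_rot: [-180.0, -20.1, 93.5]
ft_force: [-0.5, -0.4, -0.5]
finger_gap: 42.6
grip_force: 0.0
```

View pics/w3.png

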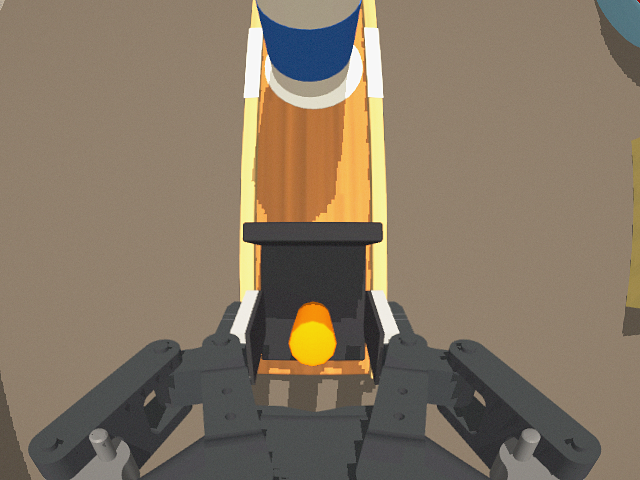

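The orange post at (313,335) is centred between the pads, and the blue bottle stands on its spot at (308,60). I'll grip the post and slide.

```bash
python3 -m jog '[0,0,0,0,0,0,0,0,0,0,0,0,0,0,0,0,0,0,0,0,0,0,0,0,0,0,0,0,0,0]' -1 30
python3 -m jog '[0.0094,0,0.0034,0,0,0,0.0188,0,0.0068,0,0,0,0.0282,0,0.0103,0,0,0,0.0376,0,0.0137,0,0,0,0.047,0,0.0171,0,0,0,0.0545,0,0.0198,0,0,0,0.061,0,0.0222,0,0,0,0.0611,0,0.0222,0,0,0]'
cat > gap.py <<'E'
from h import *
yaw=np.deg2rad(3.4); ex=np.array([np.cos(yaw),np.sin(yaw)]); ey=np.array([-ex[1],ex[0]])
from bot import axis
axis("blue_bottle")
for n in("scene","top"):
    p=r.snapshot(n); w=cloud(p); hsv=cv2.cvtColor(p["pixels"],cv2.COLOR_RGB2HSV)
    m=(hsv[...,2]<70)&(w[...,2]>25)&(w[...,2]<69)&(w[...,1]<-120)&(w[...,1]>-240)&(abs(w[...,0]-452)<32)
    q=w[m]; L=np.c_[q[:,:2]@ex,q[:,:2]@ey,q[:,2]]; print(n,"plate",len(q), np.nanpercentile(L,[2,50,90,98],axis=0).round(1).tolist() if len(q) else "")
print(r.sense()["tool_pos"].round(1))
E
python3 gap.py
```

```text
time: 26.72
tool_pos: [456.2, -251.2, 58.9]
tcp_rot: [-180.0, -20.0, 93.5]
ft_force: [-10.2, -1.2, 10.0]
finger_gap: 17.0
grip_force: 29.4
time: 27.72
tool_pos: [452.3, -185.6, 58.9]
tcp_rot: [-180.0, -20.0, 93.5]
ft_force: [-11.5, 0.7, 10.9]
finger_gap: 17.0
grip_force: 29.6
top 0.75 z 45.0 147.0 484
  axis at base+60 [ 447.8 -116.3] tilt deg [  5.2 -13.5]
scene 0.58 z 15.0 146.0 826
  axis at base+60 [ 445.  -109.2] tilt deg [-0.3 -0.5]
scene plate 184 [[432.2, -210.4, 25.8], [456.0, -174.1, 48.4], [467.7, -171.7, 66.8], [469.5, -169.8, 68.4]]
top plate 123 [[415.7, -214.5, 26.0], [441.7, -174.0, 51.9], [460.9, -173.6, 68.4], [465.8, -173.2, 68.9]]
[ 452.3 -185.8   58.9]
```

```bash
python3 -m jog '[0.0023,0,0.0009,0,0,0,0.0047,0,0.0017,0,0,0,0.0066,0,0.0024,0,0,0,0.0066,0,0.0024,0,0,0]'; python3 gap.py
python3 -m jog '[0.0009,0,0.0003,0,0,0,0.0009,0,0.0003,0,0,0]';python3 -m jog '[0.0009,0,0.0003,0,0,0,0.0009,0,0.0003,0,0,0]';
python3 - <<'E'
from h import *
p=r.snapshot("wrist"); save(p,"w4.png"); print(r.sense()["tool_pos"].round(1))
E
```

```text
time: 28.52
tool_pos: [451.9, -179.2, 58.9]
tcp_rot: [-180.0, -20.0, 93.5]
ft_force: [-10.2, -0.9, 10.9]
finger_gap: 16.9
grip_force: 29.6
top 0.84 z 45.0 147.0 489
  axis at base+60 [ 447.7 -116.8] tilt deg [  3.6 -14.9]
scene 0.73 z 16.0 146.0 840
  axis at base+60 [ 445.  -109.4] tilt deg [ 0.2 -0.6]
scene plate 150 [[432.0, -205.3, 26.3], [456.9, -167.7, 48.7], [467.7, -165.6, 66.2], [469.2, -164.0, 67.7]]
top plate 82 [[415.2, -207.7, 25.7], [445.2, -167.4, 58.3], [462.9, -167.0, 68.4], [465.6, -166.8, 68.9]]
[ 451.9 -179.2   58.9]
time: 29.08
tool_pos: [451.8, -178.4, 58.9]
tcp_rot: [-180.0, -20.0, 93.5]
ft_force: [-11.2, -1.1, 11.6]
finger_gap: 17.1
grip_force: 29.6
time: 29.32
tool_pos: [451.8, -177.5, 58.9]
tcp_rot: [-180.0, -20.0, 93.5]
ft_force: [-11.4, -1.9, 11.2]
finger_gap: 17.0
grip_force: 29.6
[ 451.8 -177.4   58.9]
```

View pics/w4.png

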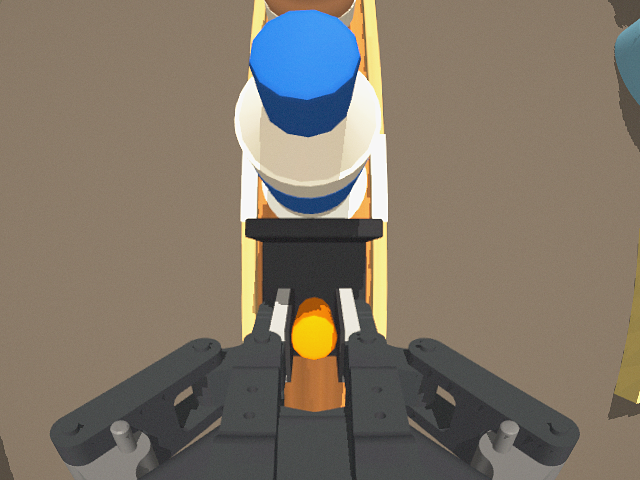

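The plate edge is at row 220 and the bottle's lower edge at row 213, so there is a small gap left. The cap (305,70) spans about 4 px per mm, so I'll step and watch for the cap to stop moving in the wrist image, which means contact.

```bash
cat > cap.py <<'E'
from h import *
p=r.snapshot("wrist"); h=cv2.cvtColor(p["pixels"],cv2.COLOR_RGB2HSV)
m=((h[...,0]>100)&(h[...,0]<125)&(h[...,1]>180)).astype(np.uint8); m[160:]=0; m[:,:200]=0; m[:,420:]=0
v,u=np.nonzero(m); print("cap rows",v.min(),v.max(),v.mean().round(2),"u",u.mean().round(2),"F",r.sense()["ft_force"].round(1),r.sense()["tool_pos"].round(1))
E
python3 cap.py
python3 -m jog '[0.0009,0,0.0003,0,0,0,0.0009,0,0.0003,0,0,0]' >/dev/null;python3 cap.py
python3 -m jog '[0.0009,0,0.0003,0,0,0,0.0009,0,0.0003,0,0,0]' >/dev/null;python3 cap.py
python3 -m jog '[0.0009,0,0.0003,0,0,0,0.0009,0,0.0003,0,0,0]' >/dev/null;python3 cap.py
```

```text
cap rows 10 136 68.16 u 304.67 F [-11.9  -1.5  10. ] [ 451.8 -177.5   58.9]
cap rows 13 139 71.41 u 304.71 F [-11.3  -1.9  10.8] [ 451.7 -176.5   58.9]
cap rows 16 142 74.58 u 304.77 F [-11.9  -1.9   9.8] [ 451.7 -175.6   58.9]
cap rows 20 145 77.75 u 304.71 F [-10.7  -2.3   9.8] [ 451.6 -174.6   58.9]
```

```bash

python3 -m jog '[0.0009,0,0.0003,0,0,0,0.0009,0,0.0003,0,0,0]' >/dev/null;python3 cap.py
python3 -m jog '[0.0009,0,0.0003,0,0,0,0.0009,0,0.0003,0,0,0]' >/dev/null;python3 cap.py
```

```text
cap rows 23 148 80.91 u 304.71 F [-10.7  -2.7   9.8] [ 451.6 -173.6   58.9]
cap rows 26 152 84.2 u 304.68 F [-10.8  -1.3   9.5] [ 451.5 -172.7   58.9]
```

```bash

python3 -m jog '[0.0005,0,0.0002,0,0,0,0.0005,0,0.0002,0,0,0]' >/dev/null;python3 cap.py
python3 -m jog '[0.0005,0,0.0002,0,0,0,0.0005,0,0.0002,0,0,0]' >/dev/null;python3 cap.py
python3 -m jog '[0.0005,0,0.0002,0,0,0,0.0005,0,0.0002,0,0,0]' >/dev/null;python3 cap.py
python3 gap.py
```

```text
cap rows 27 153 86.0 u 304.54 F [-11.9  -2.1   9.8] [ 451.5 -172.2   58.9]
cap rows 29 156 87.8 u 304.57 F [-11.8  -2.5   9.8] [ 451.4 -171.7   58.9]
cap rows 31 158 89.66 u 304.45 F [-11.3  -2.   10.1] [ 451.4 -171.2   58.9]
top 0.59 z 64.0 148.0 458
  axis at base+60 [ 453.4 -123.1] tilt deg [ 15.4 -21.5]
scene 0.87 z 16.0 146.0 804
  axis at base+60 [ 445.  -109.5] tilt deg [-0.6 -1.3]
scene plate 127 [[431.4, -199.4, 26.3], [459.9, -160.1, 49.1], [467.7, -157.2, 67.1], [469.3, -155.7, 68.4]]
top plate 32 [[413.9, -205.3, 25.2], [450.9, -159.6, 59.4], [464.5, -159.1, 68.7], [466.1, -159.0, 68.9]]
[ 451.4 -171.2   58.9]
```

```bash

python3 -m jog '[0.0006,0,0.0002,0,0,0,0.0006,0,0.0002,0,0,0]' >/dev/null;python3 cap.py
python3 -m jog '[0.0006,0,0.0002,0,0,0,0.0006,0,0.0002,0,0,0]' >/dev/null;python3 cap.py
python3 -m jog '[0.0006,0,0.0002,0,0,0,0.0006,0,0.0002,0,0,0]' >/dev/null;python3 cap.py
```

```text
cap rows 31 158 89.75 u 304.54 F [-11.5  -3.1   9.6] [ 451.4 -170.8   58.9]
cap rows 31 158 89.82 u 304.53 F [-10.8  -3.3   9.8] [ 451.3 -170.2   58.9]
cap rows 31 158 89.84 u 304.5 F [-11.7  -4.    9.8] [ 451.3 -169.6   58.9]
```

The cap has stopped shifting, so the plate is against the bottle after a push of about 1.3 mm. I'll release and retreat along the tool axis.

```bash

python3 -m jog '[0,0,0,0,0,0,0,0,0,0,0,0,0,0,0,0,0,0,0,0,0,0,0,0]' -0.1
python3 -m jog '[0,0,-0.01,0,0,0,0,0,-0.03,0,0,0,0,0,-0.06,0,0,0,0,0,-0.1,0,0,0,0,0,-0.15,0,0,0,0,0,-0.2,0,0,0,0,0,-0.2,0,0,0]'
python3 gap.py; python3 bot.py red_bottle; python3 - <<'E'
from h import *
for n in("top","scene"):
    p=r.snapshot(n)
    w=cloud(p)
    for k in("green_jar","tan_jar","brush_mug","lidded_pot","cone_tray"):
        for o in r.outline_of(p,k)[:1]:
            q=w[o["region"]]; print(k,round(o["score"],2),np.nanpercentile(q,[2,50,98],axis=0).round(0).tolist())
cv2.imwrite("pics/end.png",cv2.resize(p["pixels"][130:355,240:500,::-1],None,fx=2.5,fy=2.5))
E
```

```text
time: 33.52
tool_pos: [452.3, -168.3, 57.4]
tcp_rot: [179.9, -20.0, 93.5]
ft_force: [-0.3, 0.5, 0.7]
finger_gap: 38.4
grip_force: 0.0
time: 34.4
tool_pos: [457.9, -239.5, 250.5]
tcp_rot: [179.6, -19.7, 93.6]
ft_force: [0.1, -0.5, -0.3]
finger_gap: 38.2
grip_force: 0.0
top 0.89 z 53.0 147.0 478
  axis at base+60 [ 445.1 -118. ] tilt deg [ -7.9 -23.1]
scene 0.77 z 16.0 145.0 806
  axis at base+60 [ 445.1 -107.8] tilt deg [-0.2 -0.3]
scene plate 109 [[450.4, -164.7, 27.1], [461.1, -158.4, 47.0], [468.2, -156.1, 65.9], [470.1, -154.8, 67.8]]
top plate 32 [[413.8, -210.5, 25.1], [458.1, -158.2, 57.5], [465.5, -157.7, 68.7], [466.2, -157.6, 69.0]]
[ 455.5 -235.9  243.7]
top 0.59 z 28.0 148.0 521
  axis at base+60 [434.2 130.7] tilt deg [-2.3  8.5]
scene 0.92 z 17.0 145.0 983
  axis at base+60 [433.2 126.9] tilt deg [-0.6 -0.7]
[-42.9   5.8  88.   13.9 100.7 -45.6]
green_jar 0.65 [[400.0, 224.0, 22.0], [424.0, 243.0, 74.0], [448.0, 272.0, 78.0]]
tan_jar 0.64 [[414.0, -19.0, 40.0], [438.0, 4.0, 75.0], [463.0, 27.0, 78.0]]
brush_mug 0.89 [[715.0, 165.0, 11.0], [745.0, 198.0, 80.0], [791.0, 241.0, 165.0]]
lidded_pot 0.95 [[705.0, -14.0, 7.0], [740.0, 28.0, 67.0], [792.0, 69.0, 76.0]]
cone_tray 0.74 [[703.0, -257.0, 3.0], [753.0, -188.0, 18.0], [809.0, -124.0, 59.0]]
green_jar 0.9 [[396.0, 227.0, 9.0], [436.0, 259.0, 64.0], [451.0, 278.0, 77.0]]
tan_jar 0.95 [[412.0, -47.0, 9.0], [447.0, 17.0, 52.0], [466.0, 32.0, 77.0]]
brush_mug 0.67 [[719.0, 172.0, 4.0], [763.0, 224.0, 78.0], [803.0, 246.0, 164.0]]
lidded_pot 0.6 [[713.0, 3.0, 7.0], [758.0, 53.0, 61.0], [793.0, 74.0, 76.0]]
cone_tray 0.71 [[706.0, -258.0, 1.0], [762.0, -175.0, 20.0], [811.0, -121.0, 57.0]]
```

View pics/end.png

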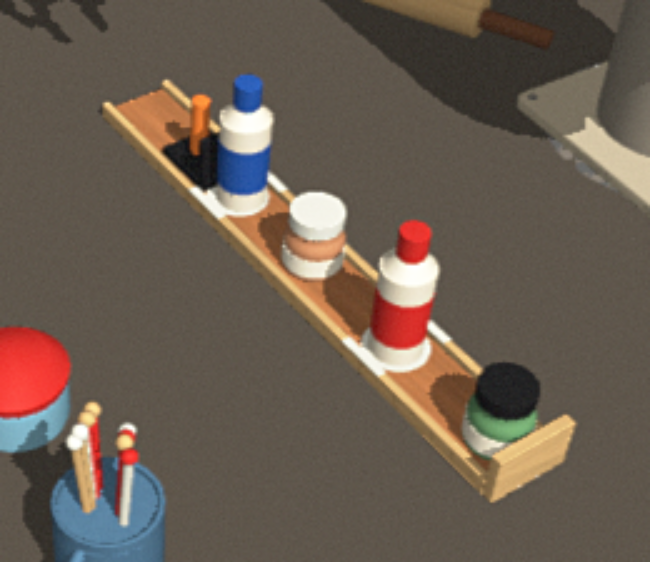

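Both bottles stand upright on their spots, red at (403,300) and blue at (245,150) in the crop. The stop is against the blue bottle, and the jars and bystanders have not moved.

```bash
python3 -c "
from bench import r;print(r.hand_in())"
```

```text
the job is handed in; nothing more can be done
None
```

I handed the job in with both bottles upright on their spots and released, the stop up against the blue bottle, and the jars and bystanders unmoved, at about 35 s of the 72 s allowed.

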